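# Unload the marked medallion blanks and send the carrier back

### The job

The medallion blanks have just been marked: first slide the carrier, blanks still clamped, out from under the marking head until it is fully home against the stop at the unloading station. Then free each blank by swinging its yellow hold-down finger up and back before taking the blank out (never pull one from under its finger), and lay it flat and centred in a circle of the inspection board, one blank to a circle, with its lug pointing along that circle's red line. With all the blanks laid out and every finger swung down again, slide the empty carrier back until it is fully home at the stop under the head; leave the other things on the bench where they are.

Things in the scene. Friction and masses are not known exactly. Their poses are not given: they have to be found in the camera images.
- carrier (a joint): grey carrier plate (175 x 290 mm, deck 40 mm above the bench) sliding on a rail along its own y. Value = metres slid: 0 = at the stop under the white marking head (start), 0.17 = against the blue stop at the +y end (unloading station, green strip). Stiff: about 3 N of friction all the way, it stays where it is left; 1.2 kg
- handle (a point): 15 mm below the top, on the axis, of the red post (18 mm diameter, 45 mm tall, top 85 mm above the bench) on the carrier's robot-side edge: pinch or push it to slide the carrier. Axes are the carrier's: +y = sliding direction to the unloading station, +x = from the seats to the hinges, away from the robot, z up
- seat_a (a point): seat a (-y end of the carrier, seats 90 mm apart): where a blank's centre is when it lies on the black pedestal (40 mm diameter, 12 mm tall), 56 mm above the bench; axes as the carrier's. Two low steel pins stand 30 mm behind (+x), 13 mm either side, their tops 2 mm below the blank's top
- finger_a (a joint): yellow hold-down finger of seat a, 66 mm long, over-centre spring. 0 rad = down on the blank, pressing about 5 N (-0.08 on an empty seat); grows swinging up and back; springs down from below 0.7, up from above 0.7 to the stop at 1.8, and stays. About 4 N at the knob moves it. Hinge axis along carrier y, 62 mm behind (+x of) and 13 mm above the seat point
- knob_a (a point): centre of the black cross knob at the tip of finger a: 16 mm diameter, 24 mm wide along the hinge axis (pinched by its ends it pivots between the pads). Runs on a circle of 65 mm radius round the hinge axis. Down: 2 mm behind the seat point, 93 mm over the bench; up: 94 mm behind (+x of) the seat, 122 mm over the bench
- seat_b (a point): seat b (middle of the carrier, seats 90 mm apart): where a blank's centre is when it lies on the black pedestal (40 mm diameter, 12 mm tall), 56 mm above the bench; axes as the carrier's. Two low steel pins stand 30 mm behind (+x), 13 mm either side, their tops 2 mm below the blank's top
- finger_b (a joint): yellow hold-down finger of seat b, 66 mm long, over-centre spring. 0 rad = down on the blank, pressing about 5 N (-0.08 on an empty seat); grows swinging up and back; springs down from below 0.7, up from above 0.7 to the stop at 1.8, and stays. About 4 N at the knob moves it. Hinge axis along carrier y, 62 mm behind (+x of) and 13 mm above the seat point
- knob_b (a point): centre of the black cross knob at the tip of finger b: 16 mm diameter, 24 mm wide along the hinge axis (pinched by its ends it pivots between the pads). Runs on a circle of 65 mm radius round the hinge axis. Down: 2 mm behind the seat point, 93 mm over the bench; up: 94 mm behind (+x of) the seat, 122 mm over the bench
- seat_c (a point): seat c (+y end of the carrier, seats 90 mm apart): where a blank's centre is when it lies on the black pedestal (40 mm diameter, 12 mm tall), 56 mm above the bench; axes as the carrier's. Two low steel pins stand 30 mm behind (+x), 13 mm either side, their tops 2 mm below the blank's top
- finger_c (a joint): yellow hold-down finger of seat c, 66 mm long, over-centre spring. 0 rad = down on the blank, pressing about 5 N (-0.08 on an empty seat); grows swinging up and back; springs down from below 0.7, up from above 0.7 to the stop at 1.8, and stays. About 4 N at the knob moves it. Hinge axis along carrier y, 62 mm behind (+x of) and 13 mm above the seat point
- knob_c (a point): centre of the black cross knob at the tip of finger c: 16 mm diameter, 24 mm wide along the hinge axis (pinched by its ends it pivots between the pads). Runs on a circle of 65 mm radius round the hinge axis. Down: 2 mm behind the seat point, 93 mm over the bench; up: 94 mm behind (+x of) the seat, 122 mm over the bench
- medal_a_centre (a point): centre (half-way up) of the copper medallion blank, maybe absent: disc of 56 mm diameter, 8 mm thick, 0.14 kg, with a flat 14 mm wide hanging lug on its rim along its own +x; z up. At the start on seat a under finger a, lug towards the robot, give or take 30 degrees
- medal_a_lug (a point): the hole in the lug of the copper blank, 36 mm from its centre, half-way up
- medal_b_centre (a point): centre (half-way up) of the brass medallion blank, maybe absent: disc of 56 mm diameter, 8 mm thick, 0.14 kg, with a flat 14 mm wide hanging lug on its rim along its own +x; z up. At the start on seat b under finger b, lug towards the robot, give or take 30 degrees
- medal_b_lug (a point): the hole in the lug of the brass blank, 36 mm from its centre, half-way up
- medal_c_centre (a point): centre (half-way up) of the silver-coloured aluminium medallion blank, maybe absent: disc of 56 mm diameter, 8 mm thick, 0.14 kg, with a flat 14 mm wide hanging lug on its rim along its own +x; z up. At the start on seat c under finger c, lug towards the robot, give or take 30 degrees
- medal_c_lug (a point): the hole in the lug of the silver-coloured aluminium blank, 36 mm from its centre, half-way up
- spot_1 (a point): centre of white-ringed circle 1 (64 mm diameter, flat) on top of the inspection board: loose dark wood, 130 x 300 x 10 mm, 0.7 kg; circles 95 mm apart in a row along the board's y. Axes as the board's, z up. A red line runs from the circle along +x to the board's long edge: the lug must point along it
- spot_2 (a point): centre of white-ringed circle 2 (64 mm diameter, flat) on top of the inspection board: loose dark wood, 130 x 300 x 10 mm, 0.7 kg; circles 95 mm apart in a row along the board's y. Axes as the board's, z up. A red line runs from the circle along +x to the board's long edge: the lug must point along it
- spot_3 (a point): centre of white-ringed circle 3 (64 mm diameter, flat) on top of the inspection board: loose dark wood, 130 x 300 x 10 mm, 0.7 kg; circles 95 mm apart in a row along the board's y. Axes as the board's, z up. A red line runs from the circle along +x to the board's long edge: the lug must point along it
- bench_block: bystander: steel bench block, 80 x 80 x 22 mm; origin at its underside
- half_round_file: bystander: file with a wooden handle, 230 mm long, 24 mm high; origin at its underside
- ring_stack: bystander: stack of bangles, 68 mm diameter, 26 mm high; origin at its underside
- polish_jar: bystander: amber jar, 68 mm diameter, 80 mm tall; origin at its underside
Not all that is in view belongs to the job. What is shaped like the part that bears medal_a_centre but purple or turquoise is not meant.

How it is judged:
By the outcome, as a careful person would: the job done as asked, in the order asked, and still so for the second after the job is handed in, with the robot touching nothing.
Of medal_a, medal_b, medal_c only 2 to 3 are there at a start; the rules pass over those that are not, and their reading is None.
At some moment in a run one of board may be knocked a few centimetres aside while the robot is not near it.
Once in a run the grip may slacken for a moment while it holds something.
It also fails if it takes over 210 s, if anything falls off the work surface, if the arm or the gripper's body presses on something with over 40 N, if the wrist force passes 120 N, or if a joint passes its speed limit or range.

### The arm

A 6-joint arm with a two-finger parallel gripper is mounted at the origin on the work surface. World frame = base frame: x ahead of the robot, y to its left, z up, the work surface at z = 0. Lengths are in m, angles in rad, forces in N, time in s.
With the tool pointing down it reaches from about 0.225 to 0.875 m from the base axis. Payload 3.4 kg.
Tool frame: the origin (TCP) lies at the very end of the fingers, on their centre line; the grasp point (between the pads) lies manip.grip_point_offset behind it (manip.grip_point_offset is the distance from the TCP to the grasp point, in m); z points along the fingers, y is the direction in which the jaws open and shut (so a half turn about z gives the same grasp; the last joint's range is limited). The gripper opens to 85 mm and grips with 20 to 120 N. Pads are 22 mm wide; open, the fingers measure 114 mm over their backs; the gripper's body (76 mm by 85 mm) begins 54 mm behind the grasp point. The pads swing forward as they close: fully open they stand 13 mm farther back than shut.
Start: joints at [1.154, 0.276, 1.505, -0, 1.361, -0.121], TCP at [0.168, 0.55, 0.231] pointing down, gripper open.
Joint ranges: [-2.89, 2.89], [-0.75, 2.08], [0.22, 2.7], [-1.18, 4.32], [0.11, 2.71], [-2.7, 2.7]. Speed limits (rad/s): [2.57, 2.57, 3.14, 3.14, 3.14, 3.14].

### API

Orientations are given as a unit quaternion [w, x, y, z].
In Python, from rig import manip, get_image, get_calibration, workorder gives the robot as it stands.
- The arm moves only by the shell command python3 -m jog 'ROWS'. ROWS is JSON, a list of rows, each an object with "fingers": the opening, from 0 (shut) to 1 (fully open); "delta_pos": the shift along the tool's x, y, z in mm, a list of three; "spin": the turn about the tool's z in degrees. A call has exactly 8 rows; each row is the pose to reach, as a shift and turn from the pose measured when the call began, along the tool's axes at that moment; what a row does not reach only later rows make up. A row lasts 1/8 s, in which the tool goes at most 62.5 mm and 10.7 degrees, less where a joint would pass 70% of its speed; a pose out of reach is approached as far as the arm can. A call with a gripper value outside its range is refused whole. The fingers move at their own pace and stop on an object; the grip force is fixed at half the most. Time passes only in rows, so rows that repeat a pose let the fingers close, or fill a call up. It gives the time, the measured TCP pose, the force and the opening at its end, in the units of the state.
- manip.state(): the state, without advancing time (a new reading comes with each control period).
- get_image(name): name is "scene" or "top" or "wrist"; returns (picture, depth): 480x640x3 uint8, red, green, blue; 480x640 float32, m along the optical axis (not along the pixel's ray), 0 where there is no reading.
- get_calibration(name): a dict with "fx", "fy", "cx", "cy" (pixels), "dist" ([k1, k2, p1, p2, k3] as OpenCV has them; the pictures are not rectified), "rvec" (rotation vector, rad) and "tvec" (3), from world to camera coordinates, as OpenCV has them; the wrist camera has in their place "T_tool_cam" (4x4, takes a point from camera to tool coordinates, whose origin is the TCP and whose axes are the flange's). Camera axes: x right, y down, z forward; pixel columns grow to the right and rows downward; lengths in m; the calibration is good to about 2 mm. A picture is of the moment at which its call begins: read the wrist's pose just before it. get_calibration takes no time and is no camera call.
- workorder.sign_off(): hands the job in, once; it reports no verdict.
The state is a dict: "clock": time; "qpos": joint angles; "qvel": joint speeds; "joint_efforts": joint torques, N m; "ee_pos": TCP position; "tcp_rot": TCP orientation; "force": force on the tool from outside, world axes, zero at the start; "torque": the same for the moment, N m; "gripper_width": opening from 0.0 (shut) to 1.0 (fully open).
Only numpy, scipy, OpenCV 4.12 (cv2) and the standard library are available. Lean on these libraries where they do the work, as an engineer would, in place of code of your own. Each camera call takes 0.05 s, during which the arm holds its last target. There are 200 camera calls.

## Working session

There is one attempt and no reset: what is moved stays moved. The work goes in short steps, Python scripts to look and compute and a shell command to move; the robot and the scene stay as the last step left them, time stands still between calls to the robot, and variables do not carry over. Pictures are saved under pics/ and viewed, about 12 in all and at most 16, crops included, and the job is handed in when it is done.

```bash
ls; mkdir -p pics
cat > h.py <<'E'
import numpy as np, cv2
from rig import manip, get_image, get_calibration, workorder
from scipy.spatial.transform import Rotation as R
def snap(n,f=None):
    s=manip.state(); im,d=get_image(n)
    if f: cv2.imwrite('pics/'+f,im[:,:,::-1])
    return im,d,s
def TW(n,s=None):
    """camera->world 4x4"""
    c=get_calibration(n); T=np.eye(4)
    if n=='wrist':
        q=s['tcp_rot']; T[:3,:3]=R.from_quat([q[1],q[2],q[3],q[0]]).as_matrix(); T[:3,3]=s['ee_pos']
        return T@np.array(c['T_tool_cam'])
    r=R.from_rotvec(np.ravel(c['rvec'])).as_matrix(); T[:3,:3]=r.T; T[:3,3]=-r.T@np.ravel(c['tvec']); return T
def pix(n,uv,z,s=None):
    """pixels -> world at height z"""
    c=get_calibration(n); K=np.array([[c['fx'],0,c['cx']],[0,c['fy'],c['cy']],[0,0,1.]])
    p=cv2.undistortPoints(np.array(uv,float).reshape(-1,1,2),K,np.array(c['dist'])).reshape(-1,2)
    T=TW(n,s); d=np.c_[p,np.ones(len(p))]@T[:3,:3].T; o=T[:3,3]
    return o+d*((np.broadcast_to(z,len(p))-o[2])/d[:,2])[:,None]
def tool(s,p):
    """world point -> tool-axis shift mm from TCP"""
    q=s['tcp_rot']; M=R.from_quat([q[1],q[2],q[3],q[0]]).as_matrix()
    return (M.T@(np.array(p)-s['ee_pos'])*1000).round(1)
E
python3 - <<'E'
from h import *
snap('top','t0.png');snap('scene','s0.png')
s=manip.state();print(s, manip.grip_point_offset); print(R.from_quat(np.r_[s['tcp_rot'][1:],s['tcp_rot'][0]]).as_matrix().round(3))
print(get_calibration('wrist'))
E
```

```text
pics
{'clock': 0.1, 'qpos': array([ 1.15399401e+00,  2.76514876e-01,  1.50599560e+00,  3.23396410e-05,
        1.36070891e+00, -1.20964542e-01]), 'qvel': array([-9.96234264e-05, -1.28043198e-03, -1.85003030e-03, -1.16494415e-03,
        8.45387173e-04, -3.22937938e-04]), 'joint_efforts': array([ 1.70388375e-03, -4.17691076e+01, -2.46406031e+01, -1.90054521e-05,
        5.67808107e-03,  1.58191779e-05]), 'ee_pos': array([0.16741991, 0.54959758, 0.2305402 ]), 'tcp_rot': array([-2.31318855e-04,  1.47383366e-01,  9.89079108e-01, -7.79941925e-04]), 'force': array([ 0.55072836, -0.20572456, -0.2880589 ]), 'torque': array([-0.0263084 , -0.02716011, -0.0391294 ]), 'gripper_width': 0.9978333532589679} 0.0187
[[-0.957  0.292 -0.001]
 [ 0.292  0.957 -0.001]
 [ 0.    -0.002 -1.   ]]
{'fx': 334.41022858244844, 'fy': 334.41022858244844, 'cx': 318.21449670164634, 'cy': 242.57813216139445, 'dist': array([0.01327173, 0.        , 0.        , 0.        , 0.        ]), 'T_tool_cam': array([[ 1.77628534e-04, -9.65071100e-01, -2.61988054e-01,
         6.59570609e-02],
       [ 9.99999977e-01,  1.40360067e-04,  1.60965682e-04,
         2.53319653e-06],
       [-1.18570667e-04, -2.61988076e-01,  9.65071103e-01,
        -1.43069385e-01],
       [ 0.00000000e+00,  0.00000000e+00,  0.00000000e+00,
         1.00000000e+00]])}
```

View pics/t0.png

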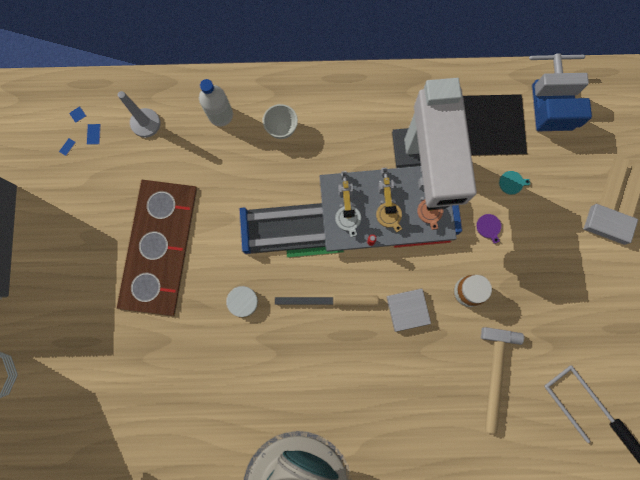

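View pics/s0.png

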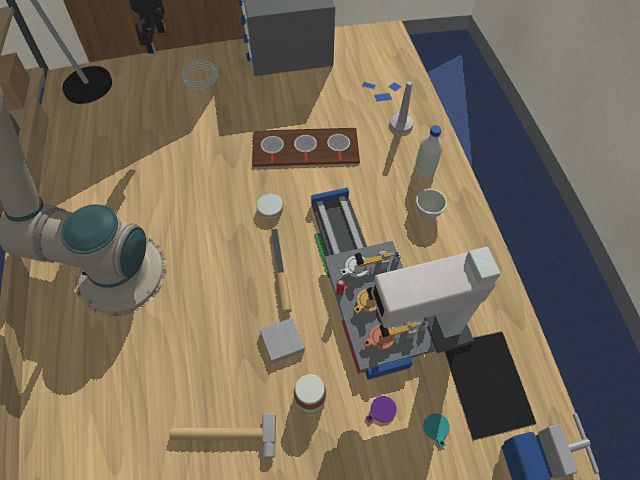

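The top view shows all three blanks: silver (348,218), brass (389,215) and copper (430,211). The red handle is at about (372,240), and the board at the left has circles at (161,205), (153,245) and (146,287). I'll enlarge the carrier and the board.

Run:
```python
from h import *
im=cv2.imread('pics/t0.png')
a=cv2.resize(im[150:265,230:480],None,fx=3.2,fy=3.2,interpolation=cv2.INTER_CUBIC)
b=cv2.resize(im[170:325,110:210],None,fx=3,fy=3,interpolation=cv2.INTER_CUBIC)
cv2.imwrite('pics/c0.png',a)
print(pix('top',[[372,240],[161,205],[153,245],[146,287],[348,218],[389,215],[430,211]],[.085,.01,.01,.01,.06,.06,.06]).round(3))
```

```text
[[ 0.514 -0.17   0.085]
 [ 0.621  0.303  0.01 ]
 [ 0.529  0.319  0.01 ]
 [ 0.434  0.332  0.01 ]
 [ 0.569 -0.122  0.06 ]
 [ 0.573 -0.212  0.06 ]
 [ 0.58  -0.302  0.06 ]]
```

View pics/c0.png

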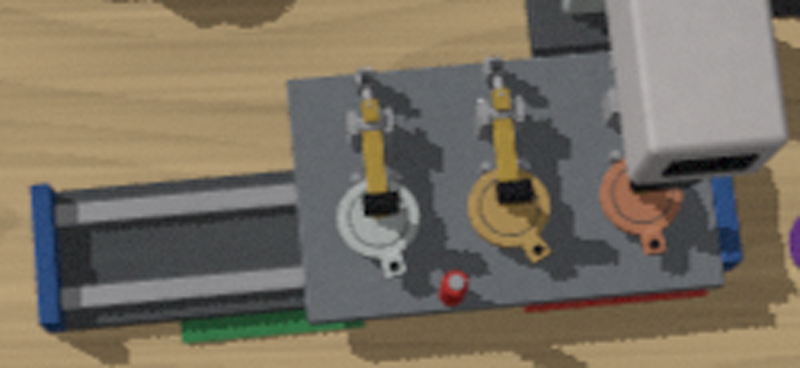

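All three blanks are clamped and the handle is at crop (455,282). Next I'll compute the handle position and the carrier axis.

Run:
```python
from h import *
f=lambda c:np.array(c)/3.2+[230,150]
p=pix('top',f([[457,281],[308,322],[722,285],[290,80],[528,60]]),[.085,.04,.04,.04,.04]);print(p.round(4))
for i,j in((1,2),(3,4)):
  d=p[i]-p[j];print(np.degrees(np.arctan2(-d[0],d[1])))
s=manip.state();print(tool(s,[*p[0][:2],.12]))
```

```text
[[ 0.5189 -0.1723  0.085 ]
 [ 0.501  -0.0725  0.04  ]
 [ 0.5195 -0.3591  0.04  ]
 [ 0.674  -0.0641  0.04  ]
 [ 0.6844 -0.2325  0.04  ]]
3.6991286883917724
3.5271205911230097
[-546.7 -587.9  111.4]
```

```bash
python3 -m jog '[{"fingers":0.4,"delta_pos":[-40,-42,0],"spin":-3},{"fingers":0.4,"delta_pos":[-80,-86,0],"spin":-6},{"fingers":0.4,"delta_pos":[-120,-129,0],"spin":-10},{"fingers":0.4,"delta_pos":[-160,-172,0],"spin":-15},{"fingers":0.4,"delta_pos":[-200,-215,0],"spin":-20},{"fingers":0.4,"delta_pos":[-240,-258,0],"spin":-20.6},{"fingers":0.4,"delta_pos":[-280,-301,0],"spin":-20.6},{"fingers":0.4,"delta_pos":[-320,-344,0],"spin":-20.6}]'
python3 - <<'E'
from h import *
s=manip.state();print(tool(s,[.519,-.172,.2]))
E
```

```text
clock: 1.1
ee_pos: [0.3736, 0.1255, 0.231]
tcp_rot: [-0.0, -0.032, 0.999, -0.001]
force: [0.5, 0.5, 0.0]
gripper_width: 0.401
[-126.2 -306.2   31.3]
```

```bash
python3 -m jog '[{"fingers":0.4,"delta_pos":[-21,-51,5],"spin":0},{"fingers":0.4,"delta_pos":[-42,-102,10],"spin":0},{"fingers":0.4,"delta_pos":[-63,-153,15],"spin":0},{"fingers":0.4,"delta_pos":[-84,-204,30],"spin":0},{"fingers":0.4,"delta_pos":[-105,-255,50],"spin":0},{"fingers":0.4,"delta_pos":[-126,-306,70],"spin":0},{"fingers":0.4,"delta_pos":[-126,-306,70],"spin":0},{"fingers":0.4,"delta_pos":[-126,-306,70],"spin":0}]'
python3 - <<'E'
from h import *
im,d,s=snap('wrist','w1.png');print(s['ee_pos'],tool(s,[.519,-.172,.051]))
E
```

```text
clock: 2.1
ee_pos: [0.5181, -0.1714, 0.1607]
tcp_rot: [-0.001, -0.032, 1.0, 0.0]
force: [-0.0, 0.5, 0.6]
gripper_width: 0.402
[ 0.51808084 -0.17144249  0.16071701] [ -1.1  -0.7 109.7]
```

View pics/w1.png

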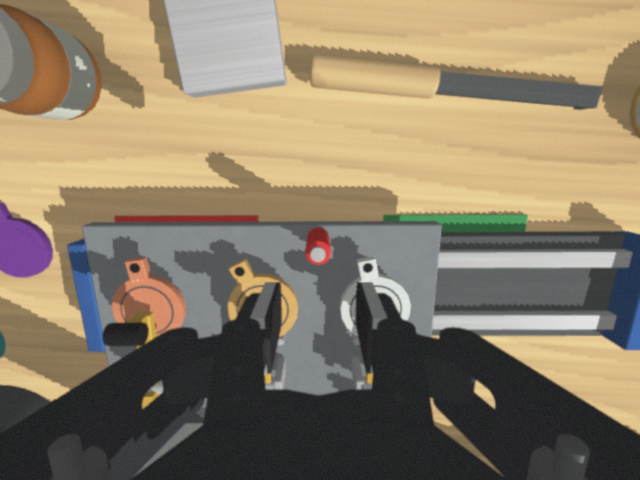

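The wrist view shows the handle top at (318,255), nearly centred, with the plate edges level. Lug holes are at (135,268), (239,271) and (368,268).

Run:
```python
from h import *
s=manip.state()
p=pix('wrist',[[318,255],[135,268],[239,271],[368,268],[148,308],[263,307],[376,307],[85,226],[440,224]],[.085]+[.06]*6+[.04]*2,s);print(p.round(4));print(tool(s,[*p[0][:2],.052]))
for i in range(3):
  d=p[1+i]-p[4+i];print(np.degrees(np.arctan2(d[1],d[0])),np.hypot(*d[:2]))
d=p[8]-p[7];print(np.degrees(np.arctan2(-d[0],d[1])))
```

```text
[[ 0.5205 -0.171   0.085 ]
 [ 0.5477 -0.3105  0.06  ]
 [ 0.5451 -0.2307  0.06  ]
 [ 0.5362 -0.1313  0.06  ]
 [ 0.581  -0.3028  0.06  ]
 [ 0.5744 -0.2115  0.06  ]
 [ 0.5686 -0.1215  0.06  ]
 [ 0.5221 -0.3585  0.04  ]
 [ 0.502  -0.0737  0.04  ]]
[ -2.5  -0.2 109.3]
-166.9686769550161 0.03413316504752091
-146.75075492022518 0.03501366480226534
-163.23939451719076 0.03377418259210896
4.0332065969108175
```

```bash
python3 -m jog '[{"fingers":0.4,"delta_pos":[-1,0,25],"spin":0},{"fingers":0.4,"delta_pos":[-1,0,50],"spin":0},{"fingers":0.4,"delta_pos":[-1,0,80],"spin":0},{"fingers":0.4,"delta_pos":[-1,0,108],"spin":0},{"fingers":0.4,"delta_pos":[-1,0,108],"spin":0},{"fingers":0.1,"delta_pos":[-1,0,108],"spin":0},{"fingers":0.0,"delta_pos":[-1,0,108],"spin":0},{"fingers":0.0,"delta_pos":[-1,0,108],"spin":0}]'
python3 -c "
from h import *
s=manip.state();print(s['force'])"
```

```text
clock: 3.15
ee_pos: [0.5195, -0.1708, 0.0549]
tcp_rot: [0.0, -0.032, 0.999, -0.0]
force: [-2.2, 0.7, 7.0]
gripper_width: 0.189
[-2.163854    0.66159729  6.97124256]
```

```bash
python3 -m jog '[{"fingers":0,"delta_pos":[0,20,0],"spin":0},{"fingers":0,"delta_pos":[0,50,0],"spin":0},{"fingers":0,"delta_pos":[0,80,0],"spin":0},{"fingers":0,"delta_pos":[0,110,0],"spin":0},{"fingers":0,"delta_pos":[0,140,0],"spin":0},{"fingers":0,"delta_pos":[0,162,0],"spin":0},{"fingers":0,"delta_pos":[0,172,0],"spin":0},{"fingers":0,"delta_pos":[0,174,0],"spin":0}]'
```

```text
clock: 4.15
ee_pos: [0.5082, -0.002, 0.0549]
tcp_rot: [-0.0, -0.035, 0.999, -0.005]
force: [-3.3, -21.4, -2.6]
gripper_width: 0.186
```

It's against the stop, with 21 N reaction after 169 mm of travel. I'll release, rise and look.

```bash
python3 -m jog '[{"fingers":0.4,"delta_pos":[0,2,0],"spin":0},{"fingers":0.4,"delta_pos":[0,0,0],"spin":0},{"fingers":0.4,"delta_pos":[0,0,-20],"spin":0},{"fingers":0.4,"delta_pos":[0,0,-60],"spin":0},{"fingers":0.4,"delta_pos":[20,0,-110],"spin":0},{"fingers":0.4,"delta_pos":[40,0,-150],"spin":0},{"fingers":0.4,"delta_pos":[40,0,-150],"spin":0},{"fingers":0.4,"delta_pos":[40,0,-150],"spin":0}]'
python3 - <<'E'
from h import *
im,d,s=snap('wrist','w2.png');print(s['ee_pos'],s['tcp_rot'])
snap('top','t2.png')
E
```

```text
clock: 5.15
ee_pos: [0.4683, -0.003, 0.2047]
tcp_rot: [0.0, -0.035, 0.999, -0.005]
force: [0.3, -0.2, -1.0]
gripper_width: 0.398
[ 0.46831828 -0.00301549  0.20473222] [ 1.46708579e-04 -3.48346469e-02  9.99379539e-01 -5.20225580e-03]
```

View pics/w2.png

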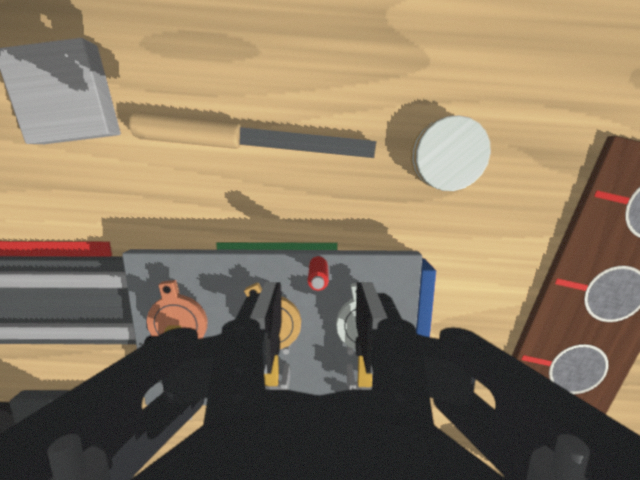

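The carrier sits at the +y stop. Copper hole is at about (167,290) and the handle top at (318,283). Next I'll compute the seats and approach knob a.

Run:
```python
from h import *
s=manip.state()
p=pix('wrist',[[177,322],[167,290],[318,283]],[.06,.06,.085],s);print(p.round(4))
for q in ([.5714,-.132],[.5654,-.0422],[.5594,.0476]):print(tool(s,[*q,.074]))
# yellow knob via top image: black knobs at z~.101
im=cv2.imread('pics/t2.png')
cv2.imwrite('pics/c2.png',np.vstack([cv2.resize(im[140:265,230:430],None,fx=4,fy=4,interpolation=cv2.INTER_CUBIC)]))
```

```text
[[ 0.5672 -0.1321  0.06  ]
 [ 0.535  -0.1401  0.06  ]
 [ 0.5078 -0.0016  0.085 ]]
[ -94.6 -134.6  130.8]
[-94.8 -44.6 129.9]
[-95.1  45.4 129. ]
```

View pics/c2.png

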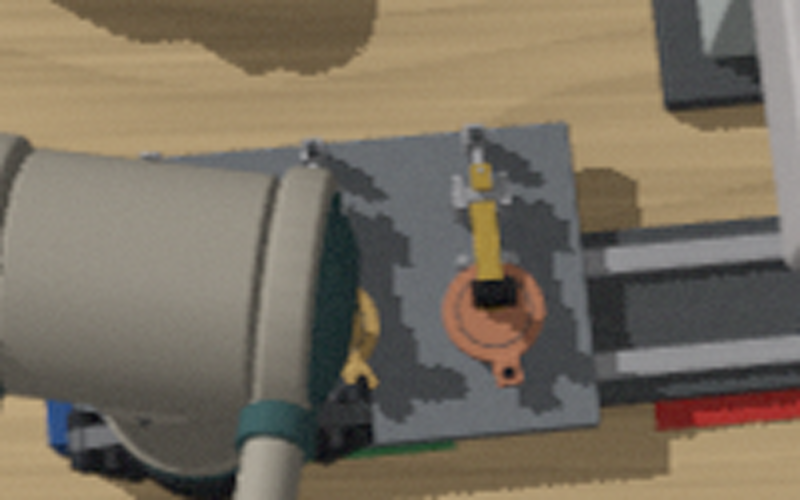

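The copper blank and knob a in the top crop agree with the computed seat. I'll move to knob a, descend and pinch it.

```bash
python3 -m jog '[{"fingers":0.5,"delta_pos":[-31,-45,20],"spin":0},{"fingers":0.5,"delta_pos":[-62,-90,40],"spin":0},{"fingers":0.5,"delta_pos":[-93.5,-134.5,60],"spin":0},{"fingers":0.5,"delta_pos":[-93.5,-134.5,80],"spin":0},{"fingers":0.5,"delta_pos":[-93.5,-134.5,110],"spin":0},{"fingers":0.5,"delta_pos":[-93.5,-134.5,129],"spin":0},{"fingers":0.1,"delta_pos":[-93.5,-134.5,129],"spin":0},{"fingers":0.0,"delta_pos":[-93.5,-134.5,129],"spin":0}]'
```

```text
clock: 6.25
ee_pos: [0.5689, -0.1333, 0.0741]
tcp_rot: [-0.004, -0.035, 0.999, -0.006]
force: [-1.5, -5.5, -8.1]
gripper_width: 0.266
```

```bash
python3 -m jog '[{"fingers":0,"delta_pos":[0,0,0],"spin":0},{"fingers":0,"delta_pos":[-9.8,0,-16.7],"spin":0},{"fingers":0,"delta_pos":[-24,0,-29.7],"spin":0},{"fingers":0,"delta_pos":[-41.5,0,-37.9],"spin":0},{"fingers":0,"delta_pos":[-60.7,0,-40.6],"spin":0},{"fingers":0,"delta_pos":[-80,0,-37.5],"spin":0},{"fingers":0,"delta_pos":[-88,0,-34],"spin":0},{"fingers":0,"delta_pos":[-88,0,-34],"spin":0}]'
```

```text
clock: 7.25
ee_pos: [0.6588, -0.1275, 0.1094]
tcp_rot: [-0.002, -0.036, 0.999, -0.007]
force: [0.4, -1.9, 4.1]
gripper_width: 0.266
```

```bash
python3 -m jog '[{"fingers":0.5,"delta_pos":[0,0,0],"spin":0},{"fingers":0.5,"delta_pos":[0,0,0],"spin":0},{"fingers":0.5,"delta_pos":[0,0,-40],"spin":0},{"fingers":0.5,"delta_pos":[40,40,-40],"spin":0},{"fingers":0.5,"delta_pos":[80,80,-30],"spin":0},{"fingers":0.5,"delta_pos":[89,91,0],"spin":0},{"fingers":0.5,"delta_pos":[89,91,35],"spin":0},{"fingers":0.2,"delta_pos":[89,91,35],"spin":0}]'
```

```text
clock: 8.25
ee_pos: [0.5608, -0.0428, 0.0715]
tcp_rot: [-0.005, -0.036, 0.999, -0.006]
force: [-1.4, -4.6, -2.8]
gripper_width: 0.304
```

```bash
python3 -m jog '[{"fingers":0,"delta_pos":[0,0,0],"spin":0},{"fingers":0,"delta_pos":[0,0,0],"spin":0},{"fingers":0,"delta_pos":[-9.8,0,-16.7],"spin":0},{"fingers":0,"delta_pos":[-24,0,-29.7],"spin":0},{"fingers":0,"delta_pos":[-41.5,0,-37.9],"spin":0},{"fingers":0,"delta_pos":[-60.7,0,-40.6],"spin":0},{"fingers":0,"delta_pos":[-80,0,-37.5],"spin":0},{"fingers":0,"delta_pos":[-88,0,-34],"spin":0}]'
```

```text
clock: 9.25
ee_pos: [0.651, -0.0378, 0.1081]
tcp_rot: [-0.003, -0.036, 0.999, -0.008]
force: [-0.8, -4.5, 10.1]
gripper_width: 0.267
```

```bash
python3 -m jog '[{"fingers":0.5,"delta_pos":[0,0,0],"spin":0},{"fingers":0.5,"delta_pos":[0,0,0],"spin":0},{"fingers":0.5,"delta_pos":[0,0,-40],"spin":0},{"fingers":0.5,"delta_pos":[40,40,-40],"spin":0},{"fingers":0.5,"delta_pos":[80,80,-30],"spin":0},{"fingers":0.5,"delta_pos":[87,91,0],"spin":0},{"fingers":0.5,"delta_pos":[87,91,34],"spin":0},{"fingers":0.2,"delta_pos":[87,91,34],"spin":0}]'
```

```text
clock: 10.25
ee_pos: [0.555, 0.0469, 0.0714]
tcp_rot: [-0.005, -0.036, 0.999, -0.007]
force: [-0.4, -1.5, -1.8]
gripper_width: 0.298
```

```bash
python3 -m jog '[{"fingers":0,"delta_pos":[0,0,0],"spin":0},{"fingers":0,"delta_pos":[0,0,0],"spin":0},{"fingers":0,"delta_pos":[-9.8,0,-16.7],"spin":0},{"fingers":0,"delta_pos":[-24,0,-29.7],"spin":0},{"fingers":0,"delta_pos":[-41.5,0,-37.9],"spin":0},{"fingers":0,"delta_pos":[-60.7,0,-40.6],"spin":0},{"fingers":0,"delta_pos":[-80,0,-37.5],"spin":0},{"fingers":0,"delta_pos":[-88,0,-34],"spin":0}]'
```

```text
clock: 11.25
ee_pos: [0.645, 0.052, 0.1078]
tcp_rot: [-0.003, -0.036, 0.999, -0.009]
force: [-1.2, -5.6, 8.2]
gripper_width: 0.263
```

```bash
python3 -m jog '[{"fingers":0.5,"delta_pos":[0,0,0],"spin":0},{"fingers":0.5,"delta_pos":[0,0,0],"spin":0},{"fingers":0.8,"delta_pos":[0,0,-40],"spin":0},{"fingers":1,"delta_pos":[50,-20,-60],"spin":0},{"fingers":1,"delta_pos":[100,-50,-80],"spin":0},{"fingers":1,"delta_pos":[150,-80,-100],"spin":0},{"fingers":1,"delta_pos":[180,-90,-100],"spin":0},{"fingers":1,"delta_pos":[180,-90,-100],"spin":0}]'
python3 - <<'E'
from h import *
im,d,s=snap('wrist','w3.png');print(s['ee_pos'],s['tcp_rot'])
cv2.imwrite('pics/w3c.png',cv2.resize(im[170:420,100:500,::-1],None,fx=2,fy=2,interpolation=cv2.INTER_CUBIC))
E
```

```text
clock: 12.25
ee_pos: [0.4705, -0.0489, 0.2116]
tcp_rot: [-0.003, -0.035, 0.999, -0.009]
force: [0.4, -0.3, 0.2]
gripper_width: 0.999
[ 0.47051614 -0.0489422   0.21155379] [-0.00278101 -0.03524194  0.99933866 -0.00851602]
```

View pics/w3c.png

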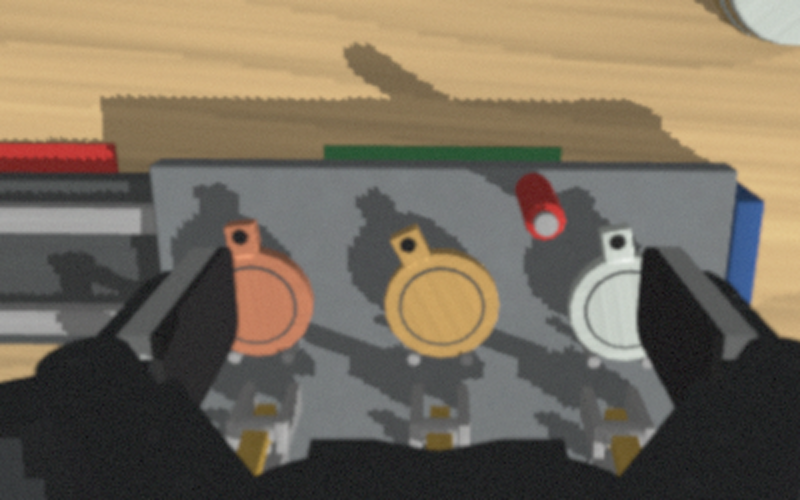

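All fingers are up. Disc centres in the crop are copper (257,303), brass (442,304) and silver (625,307); holes are at (239,237), (408,245) and (617,241).

Run:
```python
from h import *
s=manip.state()
f=lambda c:np.array(c)/2+[100,170]
p=pix('wrist',f([[257,303],[442,304],[625,307],[239,237],[408,245],[617,241]]),.06,s);print(p.round(4))
M=R.from_quat(np.r_[s['tcp_rot'][1:],s['tcp_rot'][0]]).as_matrix()
print('jaw deg',np.degrees(np.arctan2(M[1,1],M[0,1])),s['qpos'][5])
for i in range(3):
  d=p[3+i]-p[i];print(np.degrees(np.arctan2(d[1],d[0])),np.hypot(*d[:2]), tool(s,[*p[i][:2],.046]))
# board from top
im,d,_=snap('top','t4.png')
cv2.imwrite('pics/t4c.png',cv2.resize(im[170:325,105:225,::-1],None,fx=3.8,fy=3.8,interpolation=cv2.INTER_CUBIC))
```

```text
[[ 0.5717 -0.132   0.06  ]
 [ 0.5651 -0.042   0.06  ]
 [ 0.5595  0.0464  0.06  ]
 [ 0.5377 -0.1407  0.06  ]
 [ 0.5355 -0.0603  0.06  ]
 [ 0.5257  0.0378  0.06  ]]
jaw deg 94.082590904992 -1.8723330932097184
-165.69033018837087 0.0351081800657189 [-94.2 -87.4 166.4]
-148.12186739631295 0.03479825402694695 [-94.    2.9 164.9]
-165.70362604414802 0.034844187629006054 [-94.7  91.5 163.4]
```

View pics/t4c.png

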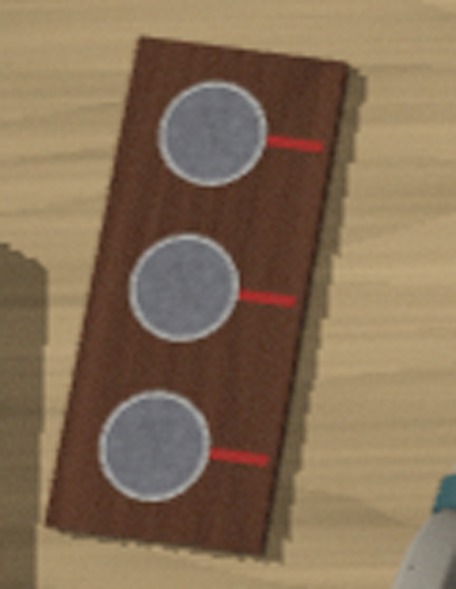

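The board is where it was: circle centres in the crop are (213,133), (185,287) and (155,445). I'll take brass first, keeping the jaws along carrier y.

```bash
python3 -m jog '[{"fingers":0.9,"delta_pos":[-50,3,40],"spin":0},{"fingers":0.9,"delta_pos":[-93,3,80],"spin":0},{"fingers":0.9,"delta_pos":[-93,3,115],"spin":0},{"fingers":0.9,"delta_pos":[-93,3,145],"spin":0},{"fingers":0.9,"delta_pos":[-93,3,165],"spin":0},{"fingers":0.6,"delta_pos":[-93,3,165],"spin":0},{"fingers":0.4,"delta_pos":[-93,3,165],"spin":0},{"fingers":0.3,"delta_pos":[-93,3,165],"spin":0}]'
python3 - <<'E'
from h import *
f=lambda c:np.array(c)/3.8+[105,170]
p=pix('top',f([[213,133],[185,287],[155,445],[268,141],[323,147],[238,295],[297,301],[210,454],[268,461]]),.01);print(p.round(4))
d=p[0]-p[2];print('row',np.degrees(np.arctan2(d[1],d[0]))-180+90-0,np.hypot(*d[:2]))
for i in range(3):
  d=p[4+2*i]-p[i];print(np.degrees(np.arctan2(d[1],d[0])))
im,d,s=snap('wrist','w5.png')
E
```

```text
clock: 13.35
ee_pos: [0.5661, -0.0416, 0.0465]
tcp_rot: [-0.001, -0.036, 0.999, -0.009]
force: [0.9, 0.1, -0.7]
gripper_width: 0.632
[[0.6212 0.303  0.01  ]
 [0.5274 0.3171 0.01  ]
 [0.4337 0.332  0.01  ]
 [0.6154 0.2698 0.01  ]
 [0.6108 0.2366 0.01  ]
 [0.5218 0.2855 0.01  ]
 [0.5173 0.2503 0.01  ]
 [0.4276 0.2996 0.01  ]
 [0.4226 0.2655 0.01  ]]
row -98.79032578102849 0.1896837781911755
-98.86878301567602
-98.64324216764331
-99.46812799474891
```

View pics/w5.png

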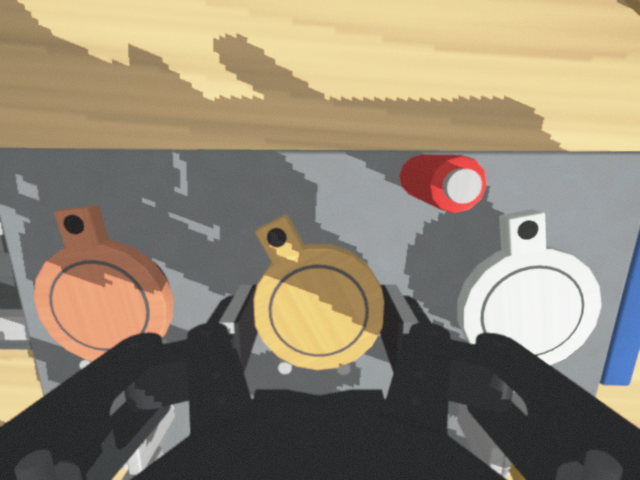

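Brass is between the pads, with its centre at about (319,311) and its hole at (277,236). I'll compute its pose in the tool frame, then lift and carry it to circle 1.

Run:
```python
from h import *
s=manip.state()
p=pix('wrist',[[319,308],[277,237]],.06,s);t=np.array([tool(s,q) for q in p]);print(p.round(4),t)
l=t[1]-t[0];al=np.degrees(np.arctan2(l[1],l[0]));print('lug ang in tool',al,np.hypot(*l[:2]))
M=R.from_quat(np.r_[s['tcp_rot'][1:],s['tcp_rot'][0]]).as_matrix()
d=p[1]-p[0];w=np.degrees(np.arctan2(d[1],d[0]));sp=-(-98.8-w);print('spin',sp)
c=M[:2,:2]@(t[0,:2])/1000
a=np.radians(-sp);rot=np.array([[np.cos(a),-np.sin(a)],[np.sin(a),np.cos(a)]])
tgt=np.array([.6212,.303])-rot@c
print('tcp tgt',tgt,tool(s,[*tgt,.1]))
```

```text
[[ 0.5638 -0.0413  0.06  ]
 [ 0.5342 -0.0604  0.06  ]] [[  2.    0.3 -13.5]
 [ 33.  -16.6 -13.1]]
lug ang in tool -28.59750854061774 35.30736467084452
spin -48.474602015316705
tcp tgt [0.62265281 0.30440689] [-81.5 340.1 -59.6]
```

```bash
python3 -m jog '[{"fingers":0.3,"delta_pos":[0,0,-20],"spin":0},{"fingers":0.3,"delta_pos":[0,0,-60],"spin":0},{"fingers":0.3,"delta_pos":[0,0,-110],"spin":0},{"fingers":0.3,"delta_pos":[-10,50,-120],"spin":-8},{"fingers":0.3,"delta_pos":[-23,100,-120],"spin":-16},{"fingers":0.3,"delta_pos":[-36,150,-120],"spin":-24},{"fingers":0.3,"delta_pos":[-48,200,-120],"spin":-32},{"fingers":0.3,"delta_pos":[-60,250,-120],"spin":-40}]'
python3 - <<'E'
from h import *
s=manip.state();print(tool(s,[.6227,.3044,.06]),s['gripper_width'])
M=R.from_quat(np.r_[s['tcp_rot'][1:],s['tcp_rot'][0]]).as_matrix()
print(np.degrees(np.arctan2(M[1,1],M[0,1])),94.08+48.5)
im,d,s=snap('wrist','w6.png')
E
```

```text
clock: 14.4
ee_pos: [0.6082, 0.2157, 0.1627]
tcp_rot: [-0.003, -0.378, 0.926, -0.008]
force: [1.1, -0.2, -0.3]
gripper_width: 0.627
[-73.7  54.5 101.2] 0.6272103612949759
134.39617264187063 142.57999999999998
```

View pics/w6.png

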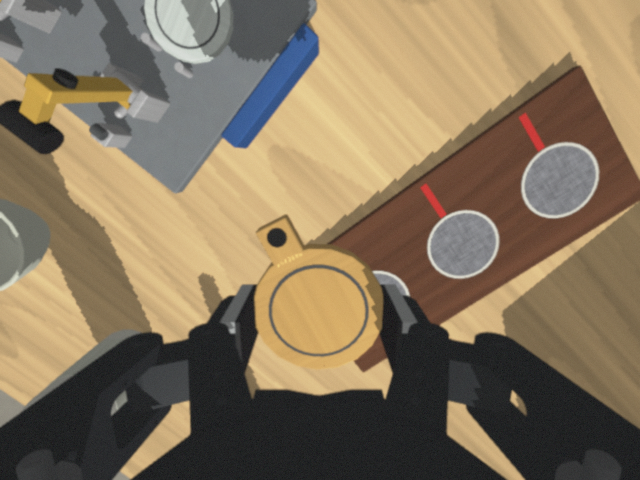

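Brass is held well, and the board shows circles 2 and 3 at (463,244) and (560,180). I'll cross-check the board position.

```bash
python3 - <<'E'
from h import *
s=manip.state()
p=pix('wrist',[[463,244],[560,180],[424,186],[443,215],[522,116],[540,149]],.01,s);print(p.round(4))
d=p[4]-p[1];print(np.degrees(np.arctan2(d[1],d[0])));d=p[2]-p[0];print(np.degrees(np.arctan2(d[1],d[0])))
E
python3 -m jog '[{"fingers":0.3,"delta_pos":[-30,25,0],"spin":-4},{"fingers":0.3,"delta_pos":[-60,50,0],"spin":-8.2},{"fingers":0.3,"delta_pos":[-73.7,54.5,30],"spin":-8.2},{"fingers":0.3,"delta_pos":[-73.7,54.5,70],"spin":-8.2},{"fingers":0.3,"delta_pos":[-73.7,54.5,110],"spin":-8.2},{"fingers":0.3,"delta_pos":[-73.7,54.5,135],"spin":-8.2},{"fingers":0.3,"delta_pos":[-73.7,54.5,148],"spin":-8.2},{"fingers":0.3,"delta_pos":[-73.7,54.5,148],"spin":-8.2}]'
python3 - <<'E'
from h import *
s=manip.state();print(tool(s,[.6227,.3044,.006]),s['force'])
M=R.from_quat(np.r_[s['tcp_rot'][1:],s['tcp_rot'][0]]).as_matrix()
print(np.degrees(np.arctan2(M[1,1],M[0,1])),94.08+48.5)
E
```

```text
[[0.5275 0.326  0.01  ]
 [0.4331 0.3399 0.01  ]
 [0.5182 0.2611 0.01  ]
 [0.523  0.2926 0.01  ]
 [0.4247 0.2746 0.01  ]
 [0.4298 0.3066 0.01  ]]
-97.29466475574962
-98.13470086060451
clock: 15.45
ee_pos: [0.6231, 0.3122, 0.0133]
tcp_rot: [-0.002, -0.446, 0.895, -0.004]
force: [0.6, 0.1, -1.8]
gripper_width: 0.619
[ 6.4 -4.3  7.3] [ 0.56529511  0.11785183 -1.78421271]
142.91723880550865 142.57999999999998
```

The 8 mm mismatch is motion lag: the arm was still moving when I took that state. The top-view board position stands, so I'll correct and lower.

```bash
python3 -m jog '[{"fingers":0.3,"delta_pos":[6.4,-4.3,0],"spin":0.3},{"fingers":0.3,"delta_pos":[6.4,-4.3,0],"spin":0.3},{"fingers":0.3,"delta_pos":[6.4,-4.3,4],"spin":0.3},{"fingers":0.3,"delta_pos":[6.4,-4.3,7],"spin":0.3},{"fingers":0.3,"delta_pos":[6.4,-4.3,7],"spin":0.3},{"fingers":0.3,"delta_pos":[6.4,-4.3,7],"spin":0.3},{"fingers":0.3,"delta_pos":[6.4,-4.3,7],"spin":0.3},{"fingers":0.3,"delta_pos":[6.4,-4.3,7],"spin":0.3}]'
python3 - <<'E'
from h import *
s=manip.state();print(tool(s,[.6227,.3044,.006]),s['force'])
E
```

```text
clock: 16.45
ee_pos: [0.6229, 0.3045, 0.0068]
tcp_rot: [-0.002, -0.443, 0.896, -0.004]
force: [0.2, -0.3, 5.4]
gripper_width: 0.621
[0.2 0.1 0.8] [ 0.23875243 -0.26222728  5.42199149]
```

Contact at 5 N, so I'll release, rise and look.

```bash
python3 -m jog '[{"fingers":0.65,"delta_pos":[0,0,0],"spin":0},{"fingers":0.8,"delta_pos":[0,0,0],"spin":0},{"fingers":0.8,"delta_pos":[0,0,0],"spin":0},{"fingers":0.8,"delta_pos":[0,0,-20],"spin":0},{"fingers":0.9,"delta_pos":[0,0,-70],"spin":0},{"fingers":0.9,"delta_pos":[0,0,-130],"spin":0},{"fingers":0.9,"delta_pos":[0,0,-150],"spin":0},{"fingers":0.9,"delta_pos":[0,0,-150],"spin":0}]'
python3 - <<'E'
from h import *
im,d,s=snap('wrist','w7.png');print(s['ee_pos'],s['tcp_rot'],s['qvel'].round(2))
for i,q in enumerate(([.570,-.132],[.558,.0465])):print(tool(s,[*q,.15]))
E
```

```text
clock: 17.45
ee_pos: [0.6238, 0.3064, 0.1591]
tcp_rot: [0.001, -0.443, 0.896, -0.005]
force: [0.2, 0.3, -0.4]
gripper_width: 0.902
[0.62381329 0.30636345 0.15905082] [ 7.86778341e-04 -4.43208840e-01  8.96406000e-01 -4.64628748e-03] [-0.    0.04  0.06  0.   -0.01 -0.  ]
[ 381.  -223.3   12.1]
[ 246.4 -105.4   10.7]
```

View pics/w7.png

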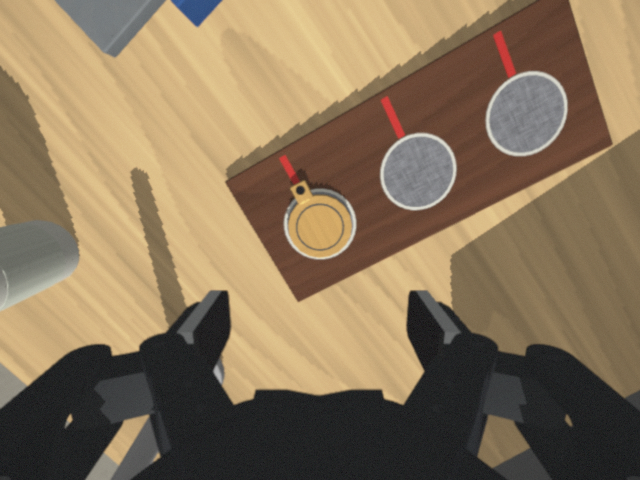

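Brass lies in circle 1 with its lug on the red line. Now for silver.

```bash
python3 - <<'E'
from h import *
s=manip.state()
p=pix('wrist',[[419,171],[527,114],[320,226],[301,190],[384,98],[497,33]],[.01,.01,.018,.018,.01,.01],s);print(p.round(4))
for i,j in((4,0),(5,1),(3,2)):
  d=p[i]-p[j];print(np.degrees(np.arctan2(d[1],d[0])))
E
python3 -m jog '[{"fingers":0.9,"delta_pos":[45,-18,0],"spin":8},{"fingers":0.9,"delta_pos":[90,-37,0],"spin":16},{"fingers":0.9,"delta_pos":[135,-56,0],"spin":24},{"fingers":0.9,"delta_pos":[180,-75,0],"spin":32},{"fingers":0.9,"delta_pos":[225,-94,0],"spin":40},{"fingers":0.9,"delta_pos":[246,-105,0],"spin":48.5},{"fingers":0.9,"delta_pos":[246,-105,0],"spin":48.5},{"fingers":0.9,"delta_pos":[246,-105,0],"spin":48.5}]'
python3 - <<'E'
from h import *
s=manip.state();print(tool(s,[.558,.047,.046]),s['force'])
M=R.from_quat(np.r_[s['tcp_rot'][1:],s['tcp_rot'][0]]).as_matrix()
print(np.degrees(np.arctan2(M[1,1],M[0,1])))
E
```

```text
[[0.5248 0.3163 0.01  ]
 [0.4316 0.3311 0.01  ]
 [0.6192 0.302  0.018 ]
 [0.6132 0.2678 0.018 ]
 [0.5158 0.251  0.01  ]
 [0.422  0.2656 0.01  ]]
-97.7826832537543
-98.27902199134898
-99.95341173186038
clock: 18.5
ee_pos: [0.5563, 0.0473, 0.1578]
tcp_rot: [-0.0, -0.037, 0.999, -0.004]
force: [0.7, 0.4, -0.6]
gripper_width: 0.899
[ -1.8   0.5 111.8] [ 0.74565447  0.43735603 -0.5767261 ]
94.20249666357016
```

```bash
python3 -m jog '[{"fingers":0.9,"delta_pos":[-2,0.5,40],"spin":0},{"fingers":0.9,"delta_pos":[-2,0.5,75],"spin":0},{"fingers":0.9,"delta_pos":[-2,0.5,100],"spin":0},{"fingers":0.9,"delta_pos":[-2,0.5,112],"spin":0},{"fingers":0.6,"delta_pos":[-2,0.5,112],"spin":0},{"fingers":0.4,"delta_pos":[-2,0.5,112],"spin":0},{"fingers":0.3,"delta_pos":[-2,0.5,112],"spin":0},{"fingers":0.3,"delta_pos":[-2,0.5,112],"spin":0}]'
python3 - <<'E'
from h import *
im,d,s=snap('wrist','w8.png');print(s['ee_pos'],s['force'])
cv2.imwrite('pics/w8c.png',cv2.resize(im[180:420,200:440,::-1],None,fx=2.5,fy=2.5,interpolation=cv2.INTER_CUBIC))
E
```

```text
clock: 19.5
ee_pos: [0.5585, 0.047, 0.0464]
tcp_rot: [0.0, -0.037, 0.999, -0.004]
force: [0.1, 0.8, -0.3]
gripper_width: 0.62
[0.55853254 0.04701323 0.04639955] [ 0.12515533  0.75022766 -0.2696006 ]
```

View pics/w8c.png

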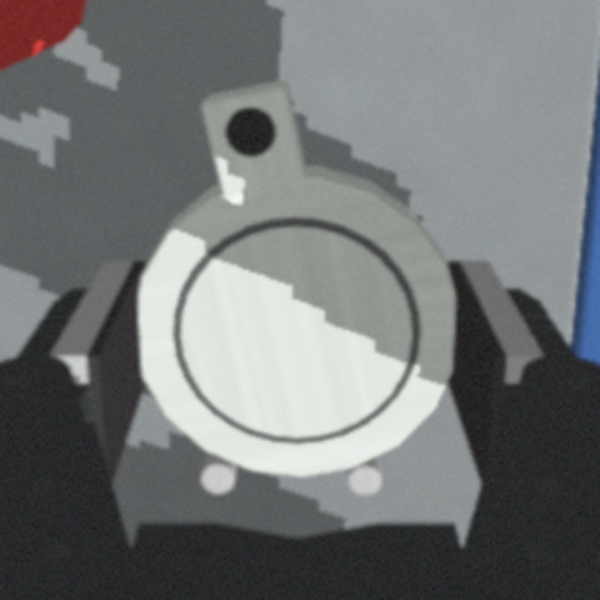

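Silver is gripped, ring centre at (319,312) and hole at (300,232).

```bash
cat > tgt.py <<'E'
from h import *
def tgt(cpx,hpx,spot,line):
    s=manip.state(); p=pix('wrist',[cpx,hpx],.06,s); t=np.array([tool(s,q) for q in p]); print('in tool',t.tolist())
    M=R.from_quat(np.r_[s['tcp_rot'][1:],s['tcp_rot'][0]]).as_matrix()
    d=p[1]-p[0]; sp=np.degrees(np.arctan2(d[1],d[0]))-line
    c=p[0][:2]-s['ee_pos'][:2]; a=np.radians(-sp)
    q=np.array(spot)-np.array([[np.cos(a),-np.sin(a)],[np.sin(a),np.cos(a)]])@c
    print('spin',sp,'jaw goal',np.degrees(np.arctan2(M[1,1],M[0,1]))-sp,'tcp',q,'shift',tool(s,[*q,.1]))
E
python3 -c "
from tgt import *
tgt([318.8,311],[300,232.4],[.526,.3165],-98.6)"
```

```text
in tool [[0.7, 0.2, -13.6], [35.0, -7.3, -13.6]]
spin -64.8548984679428 jaw goal 159.0505009273453 tcp [0.52654906 0.31706693] shift [ 12.1 271.2 -55.8]
```

```bash
python3 -m jog '[{"fingers":0.3,"delta_pos":[0,0,-20],"spin":0},{"fingers":0.3,"delta_pos":[0,0,-60],"spin":0},{"fingers":0.3,"delta_pos":[0,0,-90],"spin":-9},{"fingers":0.3,"delta_pos":[2,45,-90],"spin":-18},{"fingers":0.3,"delta_pos":[5,90,-90],"spin":-28},{"fingers":0.3,"delta_pos":[7,135,-90],"spin":-38},{"fingers":0.3,"delta_pos":[9,170,-90],"spin":-47},{"fingers":0.3,"delta_pos":[9,180,-90],"spin":-50}]'
python3 - <<'E'
from h import *
import time
snap('top','t9.png') # lets the arm settle too
im,d,s=snap('wrist','w9.png')
s=manip.state();print(tool(s,[.5265,.3171,.06]),s['gripper_width'],abs(s['qvel']).max())
M=R.from_quat(np.r_[s['tcp_rot'][1:],s['tcp_rot'][0]]).as_matrix()
print(np.degrees(np.arctan2(M[1,1],M[0,1])))
E
```

```text
clock: 20.55
ee_pos: [0.5357, 0.2284, 0.1349]
tcp_rot: [-0.002, -0.457, 0.889, -0.004]
force: [0.7, -0.3, -2.3]
gripper_width: 0.622
[-67.8  60.8  74. ] 0.6259515623820424 0.029027705796704474
144.2558778267259
```

View pics/w9.png

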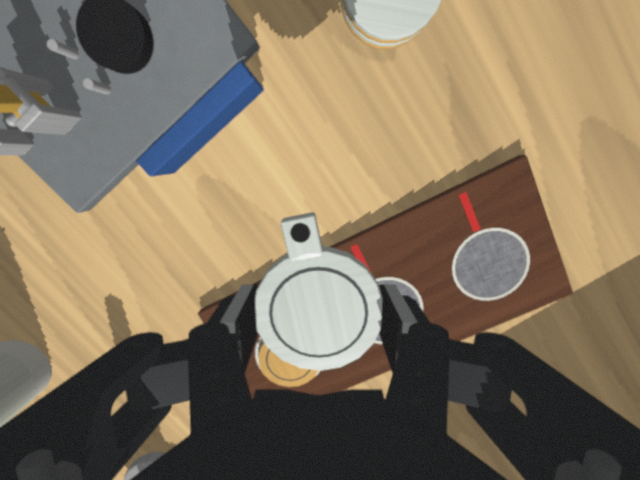

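Silver is held well and circle 3 is at (491,264). I've viewed 13 pictures so far. Next I'll check the board position and place.

```bash
python3 - <<'E'
from h import *
s=manip.state()
p=pix('wrist',[[491,264],[464,194]],.01,s);print(p.round(4)); d=p[1]-p[0];print(np.degrees(np.arctan2(d[1],d[0])))
E
python3 -m jog '[{"fingers":0.3,"delta_pos":[-25,22,0],"spin":-5},{"fingers":0.3,"delta_pos":[-50,44,0],"spin":-10},{"fingers":0.3,"delta_pos":[-67.8,60.8,0],"spin":-14.8},{"fingers":0.3,"delta_pos":[-67.8,60.8,40],"spin":-14.8},{"fingers":0.3,"delta_pos":[-67.8,60.8,80],"spin":-14.8},{"fingers":0.3,"delta_pos":[-67.8,60.8,110],"spin":-14.8},{"fingers":0.3,"delta_pos":[-67.8,60.8,120],"spin":-14.8},{"fingers":0.3,"delta_pos":[-67.8,60.8,120],"spin":-14.8}]'
python3 - <<'E'
from h import *
s=manip.state();print(tool(s,[.5265,.3171,.006]),s['force'])
M=R.from_quat(np.r_[s['tcp_rot'][1:],s['tcp_rot'][0]]).as_matrix()
print(np.degrees(np.arctan2(M[1,1],M[0,1])))
E
```

```text
[[0.4334 0.3308 0.01  ]
 [0.4228 0.2664 0.01  ]]
-99.38156851322663
clock: 21.65
ee_pos: [0.5269, 0.3157, 0.0139]
tcp_rot: [-0.003, -0.566, 0.824, -0.004]
force: [-0.6, 0.3, -1.7]
gripper_width: 0.621
[-1.2  0.9  7.9] [-0.55947801  0.341858   -1.66645555]
158.96469918551537
```

```bash
python3 -m jog '[{"fingers":0.3,"delta_pos":[-1,1,3],"spin":0},{"fingers":0.3,"delta_pos":[-1,1,6],"spin":0},{"fingers":0.3,"delta_pos":[-1,1,8],"spin":0},{"fingers":0.3,"delta_pos":[-1,1,8],"spin":0},{"fingers":0.65,"delta_pos":[-1,1,8],"spin":0},{"fingers":0.8,"delta_pos":[-1,1,8],"spin":0},{"fingers":0.8,"delta_pos":[-1,1,8],"spin":0},{"fingers":0.8,"delta_pos":[-1,1,-12],"spin":0}]'
python3 -m jog '[{"fingers":0.9,"delta_pos":[0,0,-40],"spin":0},{"fingers":0.9,"delta_pos":[0,0,-90],"spin":0},{"fingers":0.9,"delta_pos":[0,0,-130],"spin":10},{"fingers":0.9,"delta_pos":[0,0,-140],"spin":20},{"fingers":0.9,"delta_pos":[20,-40,-140],"spin":30},{"fingers":0.9,"delta_pos":[40,-80,-140],"spin":40},{"fingers":0.9,"delta_pos":[60,-120,-140],"spin":50},{"fingers":0.9,"delta_pos":[80,-160,-140],"spin":60}]'
python3 - <<'E'
from h import *
snap('wrist','w10.png');snap('top','t10.png')
s=manip.state();print(s['ee_pos'],tool(s,[.5695,-.1313,.15]),s['gripper_width'],abs(s['qvel']).max())
M=R.from_quat(np.r_[s['tcp_rot'][1:],s['tcp_rot'][0]]).as_matrix()
print(np.degrees(np.arctan2(M[1,1],M[0,1])))
E
```

```text
clock: 22.65
ee_pos: [0.525, 0.3165, 0.0246]
tcp_rot: [-0.004, -0.566, 0.824, -0.004]
force: [-0.3, -0.2, -0.3]
gripper_width: 0.798
clock: 23.65
ee_pos: [0.6469, 0.1849, 0.1656]
tcp_rot: [-0.002, -0.075, 0.997, -0.005]
force: [0.0, 0.9, -0.4]
gripper_width: 0.899
[0.64942085 0.18194846 0.16516848] [ 126.  -297.5   19.3] 0.8947173769664692 0.06229463987731176
98.63458483691471
```

```bash
python3 -m jog '[{"fingers":0.9,"delta_pos":[25,-50,-10],"spin":2},{"fingers":0.9,"delta_pos":[50,-100,-10],"spin":4},{"fingers":0.9,"delta_pos":[75,-150,-10],"spin":4.5},{"fingers":0.9,"delta_pos":[95,-200,-10],"spin":4.5},{"fingers":0.9,"delta_pos":[110,-250,-10],"spin":4.5},{"fingers":0.9,"delta_pos":[126,-297.5,0],"spin":4.5},{"fingers":0.9,"delta_pos":[126,-297.5,20],"spin":4.5},{"fingers":0.9,"delta_pos":[126,-297.5,20],"spin":4.5}]'
python3 - <<'E'
from h import *
s=manip.state();print(tool(s,[.5695,-.1313,.046]),s['force'])
M=R.from_quat(np.r_[s['tcp_rot'][1:],s['tcp_rot'][0]]).as_matrix()
print(np.degrees(np.arctan2(M[1,1],M[0,1])))
E
```

```text
clock: 24.75
ee_pos: [0.5679, -0.1309, 0.1479]
tcp_rot: [-0.003, -0.036, 0.999, -0.005]
force: [-0.2, 0.7, -0.1]
gripper_width: 0.898
[ -2.1   0.6 101.9] [-0.19201446  0.72387196 -0.09232343]
94.1122500727892
```

```bash
python3 -m jog '[{"fingers":0.9,"delta_pos":[-2,0.5,35],"spin":0},{"fingers":0.9,"delta_pos":[-2,0.5,70],"spin":0},{"fingers":0.9,"delta_pos":[-2,0.5,92],"spin":0},{"fingers":0.9,"delta_pos":[-2,0.5,102],"spin":0},{"fingers":0.6,"delta_pos":[-2,0.5,102],"spin":0},{"fingers":0.4,"delta_pos":[-2,0.5,102],"spin":0},{"fingers":0.3,"delta_pos":[-2,0.5,102],"spin":0},{"fingers":0.3,"delta_pos":[-2,0.5,102],"spin":0}]'
python3 - <<'E'
from h import *
im,d,s=snap('wrist','w11.png');print(s['ee_pos'],s['force'])
# left: grip crop, right: board after silver (top image)
a=cv2.resize(im[200:400,200:440,::-1],(480,400),interpolation=cv2.INTER_CUBIC)
b=cv2.resize(cv2.imread('pics/t10.png')[170:325,105:205],(300,465),interpolation=cv2.INTER_CUBIC)
c=np.zeros((465,790,3),np.uint8);c[:400,:480]=a;c[:,490:]=b;cv2.imwrite('pics/m11.png',c)
E
```

```text
clock: 25.75
ee_pos: [0.5705, -0.1315, 0.0473]
tcp_rot: [-0.001, -0.036, 0.999, -0.006]
force: [1.2, 0.4, 5.9]
gripper_width: 0.625
[ 0.57054201 -0.1315084   0.04732653] [1.19696408 0.40373624 5.94407804]
```

View pics/m11.png

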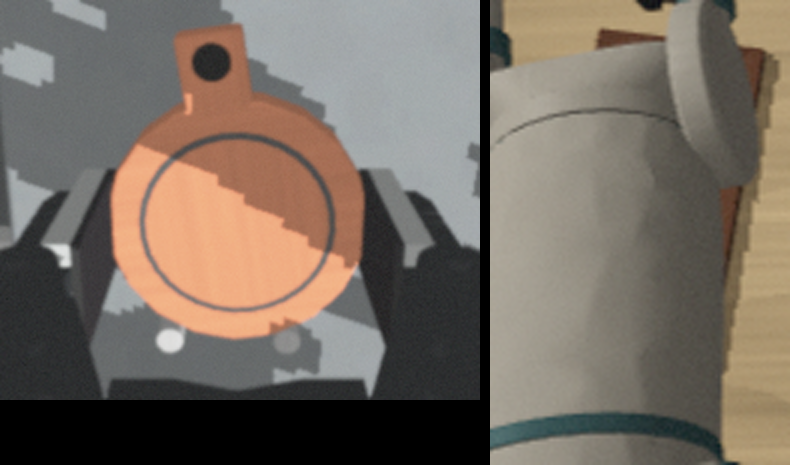

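Copper is gripped, ring centre at (318.5,311) and hole at (305.5,231). The arm hides the board in that top view. That's 14 pictures viewed.

```bash
python3 -c "
from tgt import *
tgt([318.5,310],[305.5,231],[.433,.3313],-98.6)"
python3 -m jog '[{"fingers":0.3,"delta_pos":[0,0,-20],"spin":0},{"fingers":0.3,"delta_pos":[0,0,-60],"spin":0},{"fingers":0.3,"delta_pos":[0,0,-110],"spin":-9},{"fingers":0.3,"delta_pos":[15,45,-110],"spin":-18},{"fingers":0.3,"delta_pos":[30,90,-110],"spin":-28},{"fingers":0.3,"delta_pos":[45,135,-110],"spin":-38},{"fingers":0.3,"delta_pos":[60,180,-110],"spin":-47},{"fingers":0.3,"delta_pos":[75,225,-110],"spin":-56}]'
python3 - <<'E'
from h import *
s=manip.state();print(s['ee_pos'],s['gripper_width'],abs(s['qvel']).max())
E
```

```text
in tool [[0.7, 0.1, -12.7], [35.3, -5.2, -12.6]]
spin -68.70354778071956 jaw goal 162.81811152115228 tcp [0.43341591 0.33191489] shift [103.7 471.4 -57.8]
clock: 26.8
ee_pos: [0.4786, 0.09, 0.1547]
tcp_rot: [-0.004, -0.503, 0.864, -0.004]
force: [0.4, 0.4, -2.4]
gripper_width: 0.624
[0.4786466  0.0899876  0.15471764] 0.6242647734196574 0.719556373422627
```

Run:
```python
from h import *
s=manip.state();print(tool(s,[.45,.22,.14]))
M=R.from_quat(np.r_[s['tcp_rot'][1:],s['tcp_rot'][0]]).as_matrix()
print(np.degrees(np.arctan2(M[1,1],M[0,1])))
```

```text
[-99.   89.2  13.3]
150.37955299606497
```

```bash
python3 -m jog '[{"fingers":0.3,"delta_pos":[-30,27,0],"spin":0},{"fingers":0.3,"delta_pos":[-60,54,0],"spin":0},{"fingers":0.3,"delta_pos":[-90,80,10],"spin":0},{"fingers":0.3,"delta_pos":[-99,89,13],"spin":0},{"fingers":0.3,"delta_pos":[-99,89,13],"spin":0},{"fingers":0.3,"delta_pos":[-99,89,13],"spin":0},{"fingers":0.3,"delta_pos":[-99,89,13],"spin":0},{"fingers":0.3,"delta_pos":[-99,89,13],"spin":0}]'
python3 - <<'E'
from h import *
im,d,s=snap('wrist','w12.png');it,_,_=snap('top','t12.png')
print(s['ee_pos'],abs(s['qvel']).max(),s['gripper_width'])
b=cv2.resize(it[170:325,105:205,::-1],(310,480),interpolation=cv2.INTER_CUBIC)
a=im[:,100:590,::-1]
cv2.imwrite('pics/m12.png',np.hstack([a,b]))
E
```

```text
clock: 27.8
ee_pos: [0.4505, 0.2192, 0.1405]
tcp_rot: [-0.004, -0.502, 0.865, -0.005]
force: [-0.5, -0.9, -1.6]
gripper_width: 0.623
[0.45054535 0.21916214 0.14048751] 0.004157219478874089 0.6234564729461524
```

View pics/m12.png

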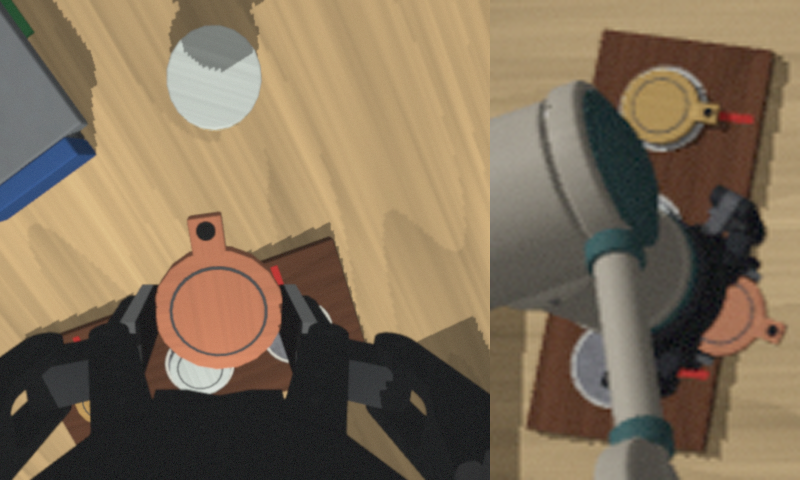

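The board's corners match the earlier view, so it hasn't moved. I'll place copper in circle 3.

Run:
```python
from h import *
s=manip.state();print(tool(s,[.4334,.3319,.014]))
```

```text
[-90.7  71.  125.1]
```

```bash
python3 -m jog '[{"fingers":0.3,"delta_pos":[-35,27,0],"spin":-5},{"fingers":0.3,"delta_pos":[-70,55,0],"spin":-10},{"fingers":0.3,"delta_pos":[-90.7,71,0],"spin":-12.4},{"fingers":0.3,"delta_pos":[-90.7,71,40],"spin":-12.4},{"fingers":0.3,"delta_pos":[-90.7,71,85],"spin":-12.4},{"fingers":0.3,"delta_pos":[-90.7,71,115],"spin":-12.4},{"fingers":0.3,"delta_pos":[-90.7,71,125],"spin":-12.4},{"fingers":0.3,"delta_pos":[-90.7,71,125],"spin":-12.4}]'
python3 - <<'E'
from h import *
s=manip.state();print(tool(s,[.4334,.3319,.0065]),s['force'])
M=R.from_quat(np.r_[s['tcp_rot'][1:],s['tcp_rot'][0]]).as_matrix()
print(np.degrees(np.arctan2(M[1,1],M[0,1])))
E
```

```text
clock: 28.9
ee_pos: [0.4336, 0.3319, 0.0141]
tcp_rot: [-0.004, -0.593, 0.805, -0.004]
force: [0.2, 0.2, -1.3]
gripper_width: 0.622
[-0.   0.2  7.6] [ 0.24837475  0.16815129 -1.31427212]
162.71914895477082
```

```bash
python3 -m jog '[{"fingers":0.3,"delta_pos":[0,0,3],"spin":0},{"fingers":0.3,"delta_pos":[0,0,6],"spin":0},{"fingers":0.3,"delta_pos":[0,0,7.5],"spin":0},{"fingers":0.3,"delta_pos":[0,0,7.5],"spin":0},{"fingers":0.65,"delta_pos":[0,0,7.5],"spin":0},{"fingers":0.8,"delta_pos":[0,0,7.5],"spin":0},{"fingers":0.8,"delta_pos":[0,0,7.5],"spin":0},{"fingers":0.8,"delta_pos":[0,0,-12],"spin":0}]'
python3 -m jog '[{"fingers":0.8,"delta_pos":[0,0,-40],"spin":0},{"fingers":0.8,"delta_pos":[0,0,-90],"spin":0},{"fingers":0.6,"delta_pos":[0,0,-140],"spin":10},{"fingers":0.5,"delta_pos":[0,0,-150],"spin":20},{"fingers":0.5,"delta_pos":[0,0,-150],"spin":30},{"fingers":0.5,"delta_pos":[0,0,-150],"spin":40},{"fingers":0.5,"delta_pos":[0,0,-150],"spin":50},{"fingers":0.5,"delta_pos":[0,0,-150],"spin":60}]'
python3 - <<'E'
from h import *
snap('wrist','w13.png');snap('top','t13.png')
s=manip.state();print(s['ee_pos'],s['gripper_width'])
for k in ([.6512,.0522],[.6572,-.0378],[.664,-.1275]): print(tool(s,[*k,.16]))
M=R.from_quat(np.r_[s['tcp_rot'][1:],s['tcp_rot'][0]]).as_matrix()
print(np.degrees(np.arctan2(M[1,1],M[0,1])))
E
```

```text
clock: 29.9
ee_pos: [0.4326, 0.3314, 0.0252]
tcp_rot: [-0.006, -0.593, 0.805, -0.004]
force: [-0.2, 0.5, -0.2]
gripper_width: 0.804
clock: 30.9
ee_pos: [0.4333, 0.3334, 0.1753]
tcp_rot: [-0.003, -0.108, 0.994, -0.006]
force: [-0.5, 1.0, 0.2]
gripper_width: 0.5
[0.43329581 0.33337622 0.17529701] 0.495940144461481
[-150.7 -322.1   18. ]
[-136.7 -411.2   19.1]
[-123.6 -500.2   20.3]
102.73374402802118
```

All three are placed. Now I'll swing the fingers down, starting with c.

```bash
python3 -m jog '[{"fingers":0.5,"delta_pos":[-25,-54,0],"spin":4},{"fingers":0.5,"delta_pos":[-50,-108,0],"spin":8},{"fingers":0.5,"delta_pos":[-75,-162,0],"spin":8.7},{"fingers":0.5,"delta_pos":[-100,-216,0],"spin":8.7},{"fingers":0.5,"delta_pos":[-125,-270,0],"spin":8.7},{"fingers":0.5,"delta_pos":[-151,-322,0],"spin":8.7},{"fingers":0.5,"delta_pos":[-151,-322,15],"spin":8.7},{"fingers":0.5,"delta_pos":[-151,-322,18],"spin":8.7}]'
python3 - <<'E'
from h import *
im,d,s0=snap('wrist','w14.png')
s=manip.state();print(s['ee_pos'],tool(s,[.6515,.0530,.104]),s['gripper_width'])
M=R.from_quat(np.r_[s['tcp_rot'][1:],s['tcp_rot'][0]]).as_matrix()
print(np.degrees(np.arctan2(M[1,1],M[0,1])))
# board by blob colours in the top picture taken before
it=cv2.imread('pics/t13.png')
E
```

```text
clock: 32.0
ee_pos: [0.65, 0.0524, 0.1582]
tcp_rot: [-0.005, -0.036, 0.999, -0.006]
force: [-0.6, -0.2, -0.2]
gripper_width: 0.505
[0.64984521 0.05307883 0.15844169] [-2.2  0.5 54.4] 0.5011951575416601
94.1324159698551
```

```bash
python3 -m jog '[{"fingers":0.5,"delta_pos":[-2,0.5,20],"spin":0},{"fingers":0.5,"delta_pos":[-2,0.5,40],"spin":0},{"fingers":0.5,"delta_pos":[-2,0.5,54],"spin":0},{"fingers":0.5,"delta_pos":[-2,0.5,54],"spin":0},{"fingers":0.2,"delta_pos":[-2,0.5,54],"spin":0},{"fingers":0,"delta_pos":[-2,0.5,54],"spin":0},{"fingers":0,"delta_pos":[-2,0.5,54],"spin":0},{"fingers":0,"delta_pos":[-2,0.5,54],"spin":0}]'
```

```text
clock: 33.05
ee_pos: [0.6519, 0.0526, 0.1056]
tcp_rot: [-0.004, -0.036, 0.999, -0.006]
force: [-0.7, -2.3, 6.1]
gripper_width: 0.263
```

Pinched: width 0.263, the same as the knob.

```bash
python3 -m jog '[{"fingers":0,"delta_pos":[12.3,0,-7.5],"spin":0},{"fingers":0,"delta_pos":[31.3,0,-10.6],"spin":0},{"fingers":0,"delta_pos":[50.5,0,-8],"spin":0},{"fingers":0,"delta_pos":[68,0,0],"spin":0},{"fingers":0,"delta_pos":[82,0,13],"spin":0},{"fingers":0,"delta_pos":[91,0,28],"spin":0},{"fingers":0,"delta_pos":[92,0,30],"spin":0},{"fingers":0.5,"delta_pos":[92,0,30],"spin":0}]'
```

```text
clock: 34.05
ee_pos: [0.5598, 0.0461, 0.0767]
tcp_rot: [-0.003, -0.036, 0.999, -0.006]
force: [-0.1, 0.1, -0.5]
gripper_width: 0.45
```

```bash
python3 -m jog '[{"fingers":0.5,"delta_pos":[0,0,0],"spin":0},{"fingers":0.5,"delta_pos":[0,0,-50],"spin":0},{"fingers":0.5,"delta_pos":[0,-20,-90],"spin":0},{"fingers":0.5,"delta_pos":[-45,-60,-90],"spin":0},{"fingers":0.5,"delta_pos":[-91.5,-90,-90],"spin":0},{"fingers":0.5,"delta_pos":[-91.5,-90,-85],"spin":0},{"fingers":0.5,"delta_pos":[-91.5,-90,-50],"spin":0},{"fingers":0.5,"delta_pos":[-91.5,-90,-28],"spin":0}]'
python3 -m jog '[{"fingers":0.4,"delta_pos":[0,0,0],"spin":0},{"fingers":0.2,"delta_pos":[0,0,0],"spin":0},{"fingers":0,"delta_pos":[0,0,0],"spin":0},{"fingers":0,"delta_pos":[0,0,0],"spin":0},{"fingers":0,"delta_pos":[0,0,0],"spin":0},{"fingers":0,"delta_pos":[12.3,0,-7.5],"spin":0},{"fingers":0,"delta_pos":[31.3,0,-10.6],"spin":0},{"fingers":0,"delta_pos":[50.5,0,-8],"spin":0}]'
```

```text
clock: 35.05
ee_pos: [0.6556, -0.036, 0.1028]
tcp_rot: [-0.005, -0.036, 0.999, -0.005]
force: [0.4, 0.5, 0.4]
gripper_width: 0.5
clock: 36.05
ee_pos: [0.612, -0.0405, 0.1133]
tcp_rot: [0.003, -0.036, 0.999, -0.007]
force: [11.1, -1.7, -7.7]
gripper_width: 0.249
```

```bash
python3 -m jog '[{"fingers":0,"delta_pos":[8,0,2],"spin":0},{"fingers":0,"delta_pos":[20,0,8],"spin":0},{"fingers":0,"delta_pos":[30,0,17],"spin":0},{"fingers":0,"delta_pos":[38,0,26],"spin":0},{"fingers":0,"delta_pos":[46,0,37],"spin":0},{"fingers":0,"delta_pos":[46,0,37],"spin":0},{"fingers":0.5,"delta_pos":[46,0,37],"spin":0},{"fingers":0.5,"delta_pos":[46,0,37],"spin":0}]'
python3 - <<'E'
from h import *
s=manip.state();print(s['ee_pos'],tool(s,[.6635,-.1268,.104]))
E
```

```text
clock: 37.05
ee_pos: [0.5659, -0.0441, 0.0767]
tcp_rot: [0.002, -0.036, 0.999, -0.007]
force: [0.4, 0.2, -0.1]
gripper_width: 0.501
[ 0.56592921 -0.04405949  0.07673947] [-91.5 -89.9 -25.6]
```

```bash
python3 -m jog '[{"fingers":0.5,"delta_pos":[0,0,-10],"spin":0},{"fingers":0.5,"delta_pos":[0,0,-60],"spin":0},{"fingers":0.5,"delta_pos":[0,-20,-90],"spin":0},{"fingers":0.5,"delta_pos":[-45,-60,-90],"spin":0},{"fingers":0.5,"delta_pos":[-91.5,-89,-90],"spin":0},{"fingers":0.5,"delta_pos":[-91.5,-89,-85],"spin":0},{"fingers":0.5,"delta_pos":[-91.5,-89,-50],"spin":0},{"fingers":0.5,"delta_pos":[-91.5,-89,-26],"spin":0}]'
python3 -m jog '[{"fingers":0.4,"delta_pos":[0,0,0],"spin":0},{"fingers":0.2,"delta_pos":[0,0,0],"spin":0},{"fingers":0,"delta_pos":[0,0,0],"spin":0},{"fingers":0,"delta_pos":[0,0,0],"spin":0},{"fingers":0,"delta_pos":[0,0,0],"spin":0},{"fingers":0,"delta_pos":[12.3,0,-7.5],"spin":0},{"fingers":0,"delta_pos":[31.3,0,-10.6],"spin":0},{"fingers":0,"delta_pos":[50.5,0,-8],"spin":0}]'
```

```text
clock: 38.05
ee_pos: [0.6618, -0.1252, 0.1032]
tcp_rot: [0.001, -0.036, 0.999, -0.006]
force: [-0.3, -0.1, 0.5]
gripper_width: 0.498
clock: 39.05
ee_pos: [0.6183, -0.1303, 0.114]
tcp_rot: [0.01, -0.036, 0.999, -0.008]
force: [12.2, -1.1, -5.7]
gripper_width: 0.252
```

```bash
python3 -m jog '[{"fingers":0,"delta_pos":[8,0,2],"spin":0},{"fingers":0,"delta_pos":[20,0,8],"spin":0},{"fingers":0,"delta_pos":[30,0,17],"spin":0},{"fingers":0,"delta_pos":[38,0,26],"spin":0},{"fingers":0,"delta_pos":[46,0,37],"spin":0},{"fingers":0,"delta_pos":[46,0,37],"spin":0},{"fingers":0.5,"delta_pos":[46,0,37],"spin":0},{"fingers":0.5,"delta_pos":[46,0,37],"spin":0}]'
python3 - <<'E'
from h import *
s=manip.state();print(s['ee_pos'],tool(s,[.5080,-.0018,.16]),tool(s,[.5080,-.0018,.055]))
E
```

```text
clock: 40.05
ee_pos: [0.5744, -0.1343, 0.0778]
tcp_rot: [0.011, -0.036, 0.999, -0.009]
force: [-0.2, -0.3, 0.3]
gripper_width: 0.504
[ 0.574383   -0.13431135  0.07776421] [ 54.9 135.4 -86. ] [ 57.2 137.3  19. ]
```

```bash
python3 -m jog '[{"fingers":0.5,"delta_pos":[0,0,-20],"spin":0},{"fingers":0.5,"delta_pos":[0,0,-80],"spin":0},{"fingers":0.4,"delta_pos":[30,30,-86],"spin":0},{"fingers":0.4,"delta_pos":[55,80,-86],"spin":0},{"fingers":0.4,"delta_pos":[55,135,-86],"spin":0},{"fingers":0.4,"delta_pos":[55,135,-86],"spin":0},{"fingers":0.4,"delta_pos":[55,135,-86],"spin":0},{"fingers":0.4,"delta_pos":[55,135,-86],"spin":0}]'
python3 - <<'E'
from h import *
s=manip.state();print(s['ee_pos'],tool(s,[.5080,-.0018,.055]))
im,d,_=snap('scene','s15.png'); c=get_calibration('scene');T=TW('scene')
K=np.array([[c['fx'],0,c['cx']],[0,c['fy'],c['cy']],[0,0,1.]])
v,u=np.mgrid[0:480,0:640]
P=cv2.undistortPoints(np.c_[u.ravel(),v.ravel()].astype(float).reshape(-1,1,2),K,np.array(c['dist'])).reshape(-1,2)
W=(np.c_[P,np.ones(len(P))]*d.ravel()[:,None])@T[:3,:3].T+T[:3,3]
for n,q in dict(a=[.5695,-.1313],b=[.5635,-.042],c=[.558,.047]).items():
  q=np.array(q);e=np.array([.998,.066])
  for lab,o,z in(('down',.001,.088),('up',.094,.122)):
    k=np.r_[q+e*o,z]; m=np.linalg.norm(W-k,axis=1)<.014
    print(n,lab,m.sum(),W[m].mean(0).round(3) if m.any() else '')
E
```

```text
clock: 41.05
ee_pos: [0.5087, -0.0031, 0.1602]
tcp_rot: [0.012, -0.035, 0.999, -0.009]
force: [0.6, 0.4, -0.3]
gripper_width: 0.401
[ 0.50870656 -0.00313996  0.16019535] [  3.    3.4 105.1]
a down 54 [ 0.571 -0.132  0.094]
a up 0 
b down 52 [ 0.565 -0.044  0.095]
b up 0 
c down 49 [0.559 0.044 0.093]
c up 0
```

The scene depth shows all three knobs down and none up. I'll pinch the handle and slide the carrier back.

```bash
python3 -m jog '[{"fingers":0.4,"delta_pos":[3,3,35],"spin":0},{"fingers":0.4,"delta_pos":[3,3,70],"spin":0},{"fingers":0.4,"delta_pos":[3,3,95],"spin":0},{"fingers":0.4,"delta_pos":[3,3,105],"spin":0},{"fingers":0.2,"delta_pos":[3,3,105],"spin":0},{"fingers":0,"delta_pos":[3,3,105],"spin":0},{"fingers":0,"delta_pos":[3,3,105],"spin":0},{"fingers":0,"delta_pos":[3,3,105],"spin":0}]'
python3 - <<'E'
from h import *
s=manip.state();print(tool(s,np.array(s['ee_pos'])+[.0113,-.1696,0]),tool(s,np.array(s['ee_pos'])+[.0116,-.1735,0]))
E
```

```text
clock: 42.1
ee_pos: [0.5078, -0.0024, 0.0548]
tcp_rot: [0.012, -0.035, 0.999, -0.009]
force: [3.1, -3.0, -12.8]
gripper_width: 0.193
[   0.6 -169.9    3.2] [   0.6 -173.9    3.3]
```

```bash
python3 -m jog '[{"fingers":0,"delta_pos":[0,-20,0],"spin":0},{"fingers":0,"delta_pos":[0,-50,1],"spin":0},{"fingers":0,"delta_pos":[0,-80,1.5],"spin":0},{"fingers":0,"delta_pos":[0,-110,2],"spin":0},{"fingers":0,"delta_pos":[0.5,-140,2.5],"spin":0},{"fingers":0,"delta_pos":[0.5,-162,3],"spin":0},{"fingers":0,"delta_pos":[0.5,-172,3],"spin":0},{"fingers":0,"delta_pos":[0.5,-175,3],"spin":0}]'
```

```text
clock: 43.1
ee_pos: [0.5192, -0.1721, 0.0548]
tcp_rot: [0.011, -0.033, 0.999, -0.004]
force: [3.3, 17.9, -5.1]
gripper_width: 0.19
```

It's home: +18 N reaction after 170 mm. I'll release, back off and take the final check.

```bash
python3 -m jog '[{"fingers":0.4,"delta_pos":[0,0,0],"spin":0},{"fingers":0.4,"delta_pos":[0,0,0],"spin":0},{"fingers":0.4,"delta_pos":[0,0,-30],"spin":0},{"fingers":0.4,"delta_pos":[0,0,-80],"spin":0},{"fingers":0.4,"delta_pos":[40,20,-130],"spin":0},{"fingers":0.4,"delta_pos":[90,40,-160],"spin":0},{"fingers":0.4,"delta_pos":[140,60,-170],"spin":0},{"fingers":0.4,"delta_pos":[180,60,-170],"spin":0}]'
python3 - <<'E'
from h import *
it,_,s=snap('top','t16.png');print(s['ee_pos'])
a=cv2.resize(it[170:325,110:200,::-1],(345,594),interpolation=cv2.INTER_CUBIC)
b=cv2.resize(it[150:265,235:480,::-1],(445,209),interpolation=cv2.INTER_CUBIC)
c=np.zeros((594,800,3),np.uint8);c[:,:345]=a;c[:209,355:]=b
c[220:520,355:755]=cv2.resize(it[:,:,::-1],(400,300))
cv2.imwrite('pics/m16.png',c)
E
```

```text
clock: 44.1
ee_pos: [0.3303, -0.1224, 0.2221]
tcp_rot: [0.013, -0.034, 0.999, -0.006]
force: [0.2, -1.1, -0.1]
gripper_width: 0.399
[ 0.33028475 -0.12237815  0.22213728]
```

View pics/m16.png

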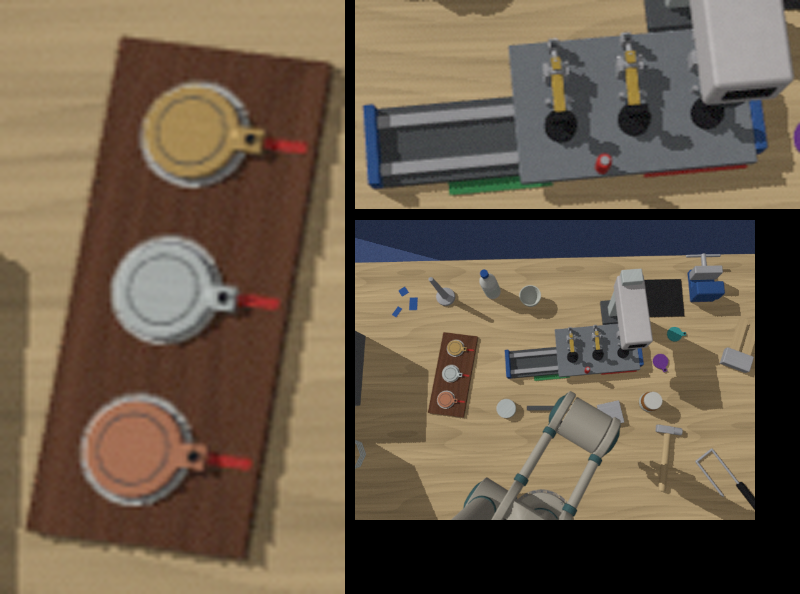

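```bash
python3 -c "
from h import *
f=lambda n:cv2.cvtColor(cv2.imread('pics/'+n),cv2.COLOR_BGR2GRAY).astype(np.float32)
t=cv2.matchTemplate(f('t16.png')[215:255,310:460].astype(np.uint8),f('t0.png')[225:250,320:450].astype(np.uint8),5);print(cv2.minMaxLoc(t))
print(workorder.sign_off())"
```

```text
(-0.28968578577041626, 0.4736785292625427, (12, 2), (10, 10))
the job is handed in; nothing more can be done
None
```

The job is done and handed in at about 44 s of the 210 s allowed; sign-off reports no verdict.

**What I did:**
- I slid the carrier to the unloading stop.
- I swung all three fingers up.
- I laid brass in circle 1, silver in circle 2 and copper in circle 3, each lug along its red line.
- I swung the fingers back down, then slid the empty carrier home under the head.

**Last checks:**
- **Carrier:** Both ends of the slide were felt as contact, with 21 N at the unloading stop and 18 N at home after 170 mm of travel. The image match of carrier position before and after peaked at zero shift, but its score was weak (0.47), because the empty seats look different.
- **Fingers:** Before the return slide, the scene camera's depth showed all three knobs down and none up.
- **Blanks:** The final top view shows all three flat and centred by eye to about 2–3 mm (viewing angle included), with lugs on the lines. Only brass was measured after release: within 1 mm of centre and about 2° off its line.
- **Other items and disturbances:** The bench items I could see look unmoved; the arm hid part of the file and the bench block in that view. I saw no board knock or slackened grip.

**One disagreement:** An 8 mm mismatch showed up while I was carrying the brass blank. I traced it to reading the arm's position while it was still moving, and corrected it before setting the blank down.

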